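# Clip the shade onto the nursery night-light

### The job

Bedtime: clip the yellow shade onto the white night-light on the dresser, pushing it straight down over the two springy hooks until both sides click and it sits flush on the base, upright and let go. Leave the green shade where it stands on the tray.

Things in the scene. Friction and masses are not known exactly. Their poses are not given: they have to be found in the camera images.
- shade_yellow: Yellow plastic shade on the tray (floor 3 mm, rim 12): upright rectangular sleeve, open top and bottom, 110 mm long (x) x 54 wide (y) x 45 tall, walls 3, about 70 g. At the foot of each short end an inward lip 14 mm wide, 5 thick, leaves a clear opening 76 (x) x 48 (y). Origin: centre of its underside, z up; half turns are alike. Grip across the 54 mm, about 26 mm up.
- shade_green: Green twin of the yellow shade, same shape and size (110 x 54 x 45 mm), standing on the same tray; which place is which varies. Origin at the centre of its underside. Not wanted tonight.
- light_base: Fixed white night-light base, a block 140 mm long (x) x 80 wide (y) x 45 tall; origin at the centre of its underside. The shade sits on its flat top, long side along the base's x, either way round, centred, with a few mm of play. Two dark grey spring hooks stand on the top, 30 mm wide (y), rising 43 mm, with an 11 mm high LED dome between. Place and yaw vary.
- seat (a point): Centre of the base's top, where the seated shade's origin comes. On the x axis each hook has a stem to 34 mm and an outward barb to 46 mm from here, 7 to 10 mm up; a ramp rises from the barb to 24 mm at the head. The lips ride down the ramps, bend the hooks inwards (about 8 N in all) and the barbs spring back over them. A shade held up to 7 mm or 8 degrees off still clicks.
Not all that is in view belongs to the job. What is meant by the shade_yellow is not red, and is the smaller of those in its own colour.

How it is judged:
At the end, for the whole second after the job is handed in: The yellow shade is clipped on the night-light: underside within 3.5 mm of the base's top, centred within 7 mm along and 13 mm across the base (its play is less), tilted less than 3.4 degrees, long sides along the base within 17 degrees, at rest and released (x of shade_yellow in the frame of light_base between -0.007 and 0.007 m and y of shade_yellow in the frame of light_base between -0.013 and 0.013 m and z of shade_yellow in the frame of light_base between 0.042 and 0.0485 m and angle between shade_yellow's own z axis and vertical below 0.06 rad and angle between the x axis of shade_yellow and the x axis of light_base, either way round below 0.3 rad and linear speed of shade_yellow below 0.02 m/s); the robot touches nothing.
It fails at once if the green shade is moved more than 30 mm (distance of shade_green from where it was at the start of the episode above 0.03 m).
It also fails if it takes over 38 s, if anything falls off the work surface, if the arm or the gripper's body presses on something with over 40 N, if the wrist force passes 120 N, or if a joint passes its speed limit or range.

### The arm

A 7-joint arm with a two-finger parallel gripper is mounted at the origin on the work surface. World frame = base frame: x ahead of the robot, y to its left, z up, the work surface at z = 0. Lengths are in m, angles in rad, forces in N, time in s.
With the tool pointing down it reaches from about 0.4 to 0.75 m from the base axis. Payload 19.5 kg.
Tool frame: the origin (TCP) lies at the very end of the fingers, on their centre line; the grasp point (between the pads) lies 19 mm behind it (manip.grip_depth is the distance from the TCP to the grasp point, in m); z points along the fingers, y is the line along which they close (so a half turn about z gives the same grasp; the last joint's range is limited). The gripper opens to 85 mm and grips with 20 to 120 N. Pads are 22 mm wide; open, the fingers measure 114 mm over their backs; the gripper's body (76 mm by 85 mm) begins 54 mm behind the grasp point. The pads swing forward as they close: fully open they stand 13 mm farther back than shut.
Start: joints at [-1.252, 0.707, -0.028, 1.485, 0.022, 0.951, -0.075], TCP at [0.203, 0.538, 0.231] pointing down, gripper open.
Joint ranges: [-2.71, 2.71], [-0.32, 2.16], [-1.57, 1.52], [0, 2.45], [-1.46, 4.6], [0, 2.02], [-2.83, 2.83]. Speed limits (rad/s): [1.89, 1.89, 2.57, 2.57, 3.01, 3.01, 3.01].

### API

Orientations are given as [roll, pitch, yaw] about the fixed x, y, z axes, in that order (R = Rz(yaw) Ry(pitch) Rx(roll)).
In Python, from bench import manip gives the robot as it stands.
- The arm moves only by the shell command python3 -m pendant 'ROWS' [FORCE]. ROWS is JSON, a list of rows, each an object of numbers: "claw": the finger opening in mm, from 0 to 85.4; "dx", "dy", "dz": the shift along the tool's x, y, z each as a share of 0.25 m, from -1 to 1; "wx", "wy", "wz": the turn, a rotation vector about the tool's x, y, z each as a share of 180 degrees, from -1 to 1. In form: [{"claw": .., "dx": .., "dy": .., "dz": .., "wx": .., "wy": .., "wz": ..}, ...]. A call has 1 to 20 rows; each row is the pose to reach, as a shift and turn from the pose commanded when the call began, along the tool's axes at that moment, turning the shorter way round; what a row does not reach only later rows make up. A row lasts 1/10 s, in which the tool goes at most 50 mm and 8.59 degrees, less where a joint would pass 70% of its speed; a pose out of reach is approached as far as the arm can. A call with a number of a shift or a turn outside -1 to 1 is refused whole. A call with a gripper value outside its range is refused whole. The fingers move at their own pace and stop on an object; FORCE is the grip in N (left out, the last holds). Time passes only in rows, so rows that repeat a pose let the fingers close. It gives the time, the measured TCP pose, the force, the opening and the grip force at its end, in the units of the state.
- manip.sense(): the state, without advancing time (a new reading comes with each control period).
- manip.grab_frame(name): name is "side" or "top"; returns a dict with "color" (420x560x3 uint8, red, green, blue), "fx", "fy", "cx", "cy" (pixels), "dist" ([k1, k2, p1, p2, k3] as OpenCV has them; the pictures are not rectified), "position" and "orientation" of the camera in the world. Camera axes: x right, y down, z forward; pixel columns grow to the right and rows downward; lengths in m; the calibration is good to about 2 mm. A picture is of the moment at which its call begins. There is no depth.
- manip.job_done(): hands the job in; it is judged then, once.
The state is a dict: "time": time; "q": joint angles; "joint_vel": joint speeds; "tau": joint torques, N m; "eef_pos": TCP position; "tool_rot": TCP orientation; "contact_force": force on the tool from outside, world axes, zero at the start; "ft_torque": the same for the moment, N m; "width": finger opening in m; "finger_force": force on a finger pad.
Only numpy, scipy, OpenCV 4.12 (cv2) and the standard library are available. Lean on these libraries where they do the work, as an engineer would, in place of code of your own. Each camera call takes 0.05 s, during which the arm holds its last target. There are 200 camera calls.

## Working session

There is one attempt and no reset: what is moved stays moved. The work goes in short steps, Python scripts to look and compute and a shell command to move; the robot and the scene stay as the last step left them, time stands still between calls to the robot, and variables do not carry over. Pictures are saved under pics/ and viewed, at most 10 in all, crops included, and the job is handed in when it is done.

```bash
mkdir -p pics
cat > h.py <<'E'
import numpy as np,cv2,json
from scipy.spatial.transform import Rotation as R
from bench import manip
def snap(n,tag):
    f=manip.grab_frame(n); cv2.imwrite(f'pics/{tag}.png',f['color'][:,:,::-1])
    np.save(f'pics/{tag}.npy',f,allow_pickle=True); return f
def load(tag): return np.load(f'pics/{tag}.npy',allow_pickle=True).item()
def rot(f):
    o=np.array(f['orientation'],float)
    return o if o.shape==(3,3) else (R.from_euler('xyz',o).as_matrix() if o.size==3 else R.from_quat(o).as_matrix())
def K(f): return np.array([[f['fx'],0,f['cx']],[0,f['fy'],f['cy']],[0,0,1.]])
def ray(f,uv):
    p=cv2.undistortPoints(np.array(uv,float).reshape(-1,1,2),K(f),np.array(f['dist'],float)).reshape(-1,2)
    d=np.c_[p,np.ones(len(p))]@rot(f).T
    return np.array(f['position']),d
def onz(f,uv,z):
    o,d=ray(f,uv); return o+d*((z-o[2])/d[:,2])[:,None]
def tri(f,uv,g,uw):
    o,d=ray(f,[uv]);p,e=ray(g,[uw]);d=d[0]/np.linalg.norm(d);e=e[0]/np.linalg.norm(e)
    s=np.linalg.lstsq(np.c_[d,-e],p-o,rcond=None)[0];a=o+s[0]*d;b=p+s[1]*e
    return (a+b)/2,np.linalg.norm(a-b)
def proj(f,P):
    M=rot(f).T; return cv2.projectPoints(np.array(P,float).reshape(-1,1,3),cv2.Rodrigues(M)[0],-M@np.array(f['position']),K(f),np.array(f['dist'],float))[0].reshape(-1,2)
E
python3 - <<'E'
from h import *
for n in('side','top'):
    f=snap(n,n+'0'); print(n,{k:f[k] for k in f if k!='color'})
s=manip.sense(); print(s['eef_pos'],s['tool_rot'],s['width'],s['time'])
a=[cv2.imread(f'pics/{n}0.png') for n in('side','top')]
E
```

```text
side {'fx': 483.6443847784729, 'fy': 483.6443847784729, 'cx': 282.1476194128208, 'cy': 206.38536043233233, 'dist': array([-0.17469839,  0.        ,  0.        ,  0.        ,  0.        ]), 'position': array([ 0.06741895, -0.66908685,  1.00488981]), 'orientation': array([-2.46721404,  0.01747701, -0.49091763])}
top {'fx': 530.2633201836935, 'fy': 530.2633201836935, 'cx': 276.31695416066947, 'cy': 208.1460915481236, 'dist': array([0.01176148, 0.        , 0.        , 0.        , 0.        ]), 'position': array([0.20075796, 0.02392867, 1.55897176]), 'orientation': array([-2.98353967e+00,  1.00122449e-03, -1.55569085e+00])}
[0.20290465 0.5377591  0.23087688] [-3.14059634e+00  5.17042286e-05  2.78078796e+00] 0.08555144502498221 0.1
```

View pics/side0.png

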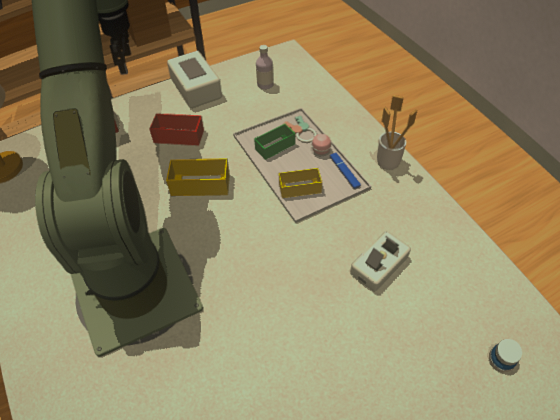

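View pics/top0.png

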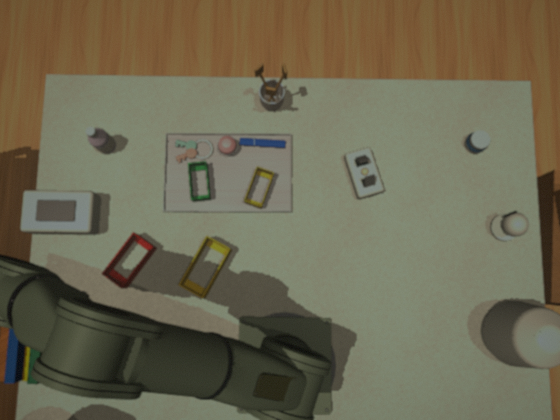

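Candidates for the yellow shade are:
- small yellow on the tray: top (261,187), side (300,182)
- larger yellow off the tray: top (207,266), side (198,177)
- red: top (130,260)
- green twin on the tray: top (200,182), side (275,140)

I choose the small yellow on the tray. The base is at top (364,173), side (381,260). Next is a close crop of both.

Run:
```python
import cv2,numpy as np
def c(n,x,y,w,h,s): return cv2.resize(cv2.imread(f'pics/{n}0.png')[y:y+h,x:x+w],None,fx=s,fy=s,interpolation=cv2.INTER_CUBIC)
# each tile 400x300, scale 5 -> 80x60
t=[c('top',225,157,80,60,5),c('side',260,152,80,60,5),c('top',325,143,80,60,5),c('side',340,230,80,60,5)]
im=np.vstack([np.hstack(t[:2]),np.hstack(t[2:])])
cv2.imwrite('pics/crop1.png',im)
```

```text
(no output)
```

View pics/crop1.png

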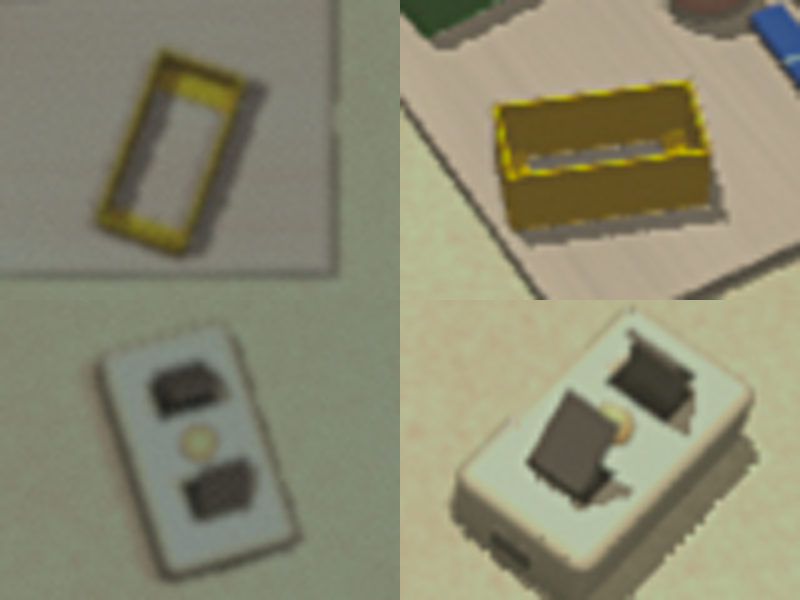

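The crop shows the small yellow shade with lips, open top, rim corners clear in both views; base with two hooks and dome clear. Now fit poses.

```bash
cat > fit.py <<'E'
from h import *
from scipy.optimize import least_squares
def c2p(pts,ox,oy,tx,ty,s=5): return (np.array(pts,float)-[tx,ty]+.5)/s-.5+[ox,oy]
def order(p,f,z):  # match by nearest to world at height z
    return onz(f,p,z)[:,:2]
def fit(fs,ps,L,W,z0):
    w=order(ps[0],fs[0],z0);c=w.mean(0)
    e=max((w[i]-w[(i+1)%4] for i in range(4)),key=np.linalg.norm);yaw=np.arctan2(e[1],e[0])
    def mod(v):
        a=v[3];M=np.array([[np.cos(a),-np.sin(a)],[np.sin(a),np.cos(a)]])
        q=np.array([[1,1],[1,-1],[-1,-1],[-1,1]])*[L/2,W/2]@M.T+v[:2]
        return np.c_[q,np.full(4,v[2])]
    v0=np.r_[c,z0,yaw]
    idx=[]
    for f,p in zip(fs,ps):
        pr=proj(f,mod(v0)); idx.append([int(np.argmin(np.linalg.norm(pr-x,axis=1))) for x in p])
    fun=lambda v:np.concatenate([(proj(f,mod(v))[i]-p).ravel() for f,p,i in zip(fs,ps,idx)])
    r=least_squares(fun,v0);print(idx,'xyz',r.x[:3].round(4),'yaw deg',np.degrees(r.x[3]).round(1),'res px',np.abs(r.fun).max().round(2));return r.x
E
python3 - <<'E'
from fit import *
T,S=load('top0'),load('side0')
tt=c2p([(163,50),(243,78),(187,253),(98,222)],225,157,0,0)
ss=c2p([(498,104),(690,83),(710,153),(512,178)],260,152,400,0)
s=fit([T,S],[tt,ss],.107,.051,.048)
bt=c2p([(103,355),(235,325),(298,538),(168,573)],325,143,0,300)
bs=c2p([(625,312),(752,385),(590,572),(460,485)],340,230,400,300)
b=fit([T,S],[bt,bs],.138,.078,.045)
print('dome',tri(T,c2p([(198,443)],325,143,0,300)[0],S,c2p([(617,425)],340,230,400,300)[0]))
st=manip.sense();print(st['eef_pos'],np.degrees(st['tool_rot']))
E
```

```text
[[2, 3, 0, 1], [1, 2, 3, 0]] xyz [0.5041 0.0801 0.0444] yaw deg 161.3 res px 0.88
[[2, 3, 0, 1], [2, 3, 0, 1]] xyz [ 0.5533 -0.2279  0.0359] yaw deg -161.9 res px 2.27
dome (array([ 0.55613901, -0.22669333,  0.04128204]), np.float64(0.00024433115566155003))
[0.20290465 0.5377591  0.23087688] [-1.79942915e+02  2.96243408e-03  1.59327414e+02]
```

```bash
cat > go.py <<'E'
import sys
from h import *
x,y,z,yaw=map(float,sys.argv[1:5])
s=manip.sense();A=R.from_euler('xyz',s['tool_rot'])
d=A.inv().apply(np.array([x,y,z])-s['eef_pos'])
w=(A.inv()*R.from_euler('xyz',[np.pi,0,np.radians(yaw)])).as_rotvec()
print('d',(d/.25).round(3),'w',(w/np.pi).round(4))
E
python3 go.py 0.504 0.080 0.14 161.3
```

```text
d [-1.773 -1.288  0.365] w [-0.0003  0.     -0.011 ]
```

```bash
python3 -m pendant '[{"claw":85,"dx":-0.9,"dy":-0.65,"dz":0},{"claw":85,"dx":-0.9,"dy":-0.65,"dz":0},{"claw":85,"dx":-0.9,"dy":-0.65,"dz":0},{"claw":85,"dx":-0.9,"dy":-0.65,"dz":0},{"claw":85,"dx":-0.9,"dy":-0.65,"dz":0},{"claw":85,"dx":-0.9,"dy":-0.65,"dz":0},{"claw":85,"dx":-0.9,"dy":-0.65,"dz":0},{"claw":85,"dx":-0.9,"dy":-0.65,"dz":0}]'; python3 go.py 0.504 0.080 0.14 161.3
```

```text
d [-1.773 -1.288  0.365] w [-0.0003  0.     -0.011 ]$[0]: bad value
```

```bash
python3 -m pendant '[{"claw":85,"dx":-0.9,"dy":-0.65,"dz":0,"wx":0,"wy":0,"wz":0},{"claw":85,"dx":-0.9,"dy":-0.65,"dz":0,"wx":0,"wy":0,"wz":0},{"claw":85,"dx":-0.9,"dy":-0.65,"dz":0,"wx":0,"wy":0,"wz":0},{"claw":85,"dx":-0.9,"dy":-0.65,"dz":0,"wx":0,"wy":0,"wz":0},{"claw":85,"dx":-0.9,"dy":-0.65,"dz":0,"wx":0,"wy":0,"wz":0},{"claw":85,"dx":-0.9,"dy":-0.65,"dz":0,"wx":0,"wy":0,"wz":0},{"claw":85,"dx":-0.9,"dy":-0.65,"dz":0,"wx":0,"wy":0,"wz":0},{"claw":85,"dx":-0.9,"dy":-0.65,"dz":0,"wx":0,"wy":0,"wz":0}]'; python3 go.py 0.504 0.080 0.14 161.3
```

```text
time: 0.9
eef_pos: [0.3562, 0.3064, 0.2312]
tool_rot: [-3.142, -0.0, 2.78]
contact_force: [0.2, -0.9, 0.3]
width: 0.085
finger_force: 0.0
d [-0.874 -0.638  0.365] w [-0.     -0.0001 -0.0112]
```

```bash
python3 -m pendant '[{"claw":85,"dx":-0.874,"dy":-0.638,"dz":0.365,"wx":0,"wy":0,"wz":-0.011},{"claw":85,"dx":-0.874,"dy":-0.638,"dz":0.365,"wx":0,"wy":0,"wz":-0.011},{"claw":85,"dx":-0.874,"dy":-0.638,"dz":0.365,"wx":0,"wy":0,"wz":-0.011},{"claw":85,"dx":-0.874,"dy":-0.638,"dz":0.365,"wx":0,"wy":0,"wz":-0.011},{"claw":85,"dx":-0.874,"dy":-0.638,"dz":0.365,"wx":0,"wy":0,"wz":-0.011},{"claw":85,"dx":-0.874,"dy":-0.638,"dz":0.365,"wx":0,"wy":0,"wz":-0.011},{"claw":85,"dx":-0.874,"dy":-0.638,"dz":0.365,"wx":0,"wy":0,"wz":-0.011},{"claw":85,"dx":-0.874,"dy":-0.638,"dz":0.365,"wx":0,"wy":0,"wz":-0.011},{"claw":85,"dx":-0.874,"dy":-0.638,"dz":0.365,"wx":0,"wy":0,"wz":-0.011}]'; python3 go.py 0.504 0.080 0.012 161.3
python3 - <<'E'
from h import *
snap('side','side1');snap('top','top1')
def c(n,x,y,w,h,s): return cv2.resize(cv2.imread(f'pics/{n}1.png')[y:y+h,x:x+w],None,fx=s,fy=s,interpolation=cv2.INTER_CUBIC)
cv2.imwrite('pics/crop2.png',np.hstack([c('side',240,90,100,130,4),c('top',220,120,100,130,4)]))
E
```

```text
time: 1.8
eef_pos: [0.5039, 0.0818, 0.1402]
tool_rot: [3.141, -0.0, 2.818]
contact_force: [0.1, -0.0, -0.8]
width: 0.0849
finger_force: 0.0
d [-0.003 -0.007  0.513] w [ 0.0002 -0.0001  0.0008]
```

View pics/crop2.png

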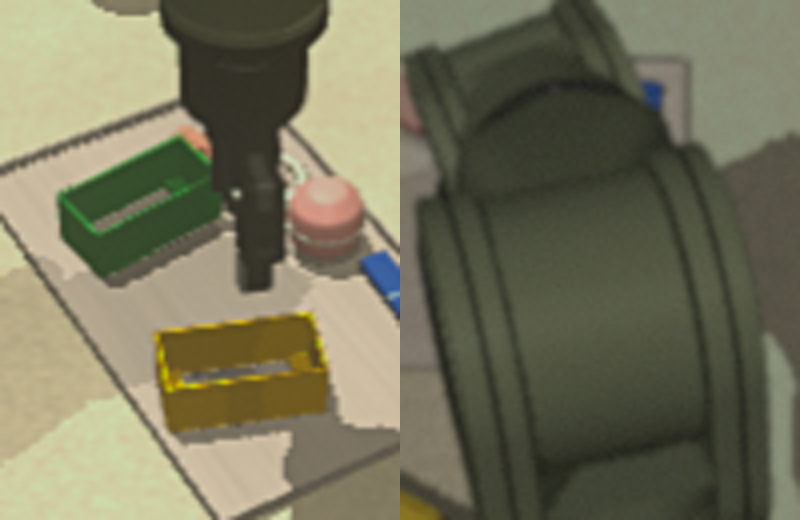

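The gripper hangs directly over the yellow shade (fingers near side (304,161), shade at (300,182)), and green is clear. Next I descend and close.

```bash
python3 -m pendant '[{"claw":85,"dx":0,"dy":-0.004,"dz":0.13,"wx":0,"wy":0,"wz":0},{"claw":85,"dx":0,"dy":-0.007,"dz":0.26,"wx":0,"wy":0,"wz":0},{"claw":85,"dx":0,"dy":-0.007,"dz":0.39,"wx":0,"wy":0,"wz":0},{"claw":85,"dx":0,"dy":-0.007,"dz":0.46,"wx":0,"wy":0,"wz":0},{"claw":85,"dx":0,"dy":-0.007,"dz":0.51,"wx":0,"wy":0,"wz":0},{"claw":85,"dx":0,"dy":-0.007,"dz":0.51,"wx":0,"wy":0,"wz":0},{"claw":85,"dx":0,"dy":-0.007,"dz":0.51,"wx":0,"wy":0,"wz":0}]'
python3 -m pendant '[{"claw":40,"dx":0,"dy":0,"dz":0,"wx":0,"wy":0,"wz":0},{"claw":40,"dx":0,"dy":0,"dz":0,"wx":0,"wy":0,"wz":0},{"claw":40,"dx":0,"dy":0,"dz":0,"wx":0,"wy":0,"wz":0},{"claw":40,"dx":0,"dy":0,"dz":0,"wx":0,"wy":0,"wz":0},{"claw":40,"dx":0,"dy":0,"dz":0,"wx":0,"wy":0,"wz":0},{"claw":40,"dx":0,"dy":0,"dz":0,"wx":0,"wy":0,"wz":0},{"claw":40,"dx":0,"dy":0,"dz":0,"wx":0,"wy":0,"wz":0},{"claw":40,"dx":0,"dy":0,"dz":0,"wx":0,"wy":0,"wz":0}]' 40
```

```text
time: 2.6
eef_pos: [0.5039, 0.0788, 0.0133]
tool_rot: [3.141, 0.001, 2.816]
contact_force: [-0.6, -0.3, 0.7]
width: 0.0849
finger_force: 0.0
time: 3.4
eef_pos: [0.5041, 0.0785, 0.0134]
tool_rot: [3.141, 0.001, 2.815]
contact_force: [-0.7, 1.5, 11.1]
width: 0.0538
finger_force: 41.0
```

```bash
python3 -m pendant '[{"claw":40,"dx":0,"dy":0,"dz":-0.1,"wx":0,"wy":0,"wz":0},{"claw":40,"dx":0,"dy":0,"dz":-0.25,"wx":0,"wy":0,"wz":0},{"claw":40,"dx":0,"dy":0,"dz":-0.4,"wx":0,"wy":0,"wz":0},{"claw":40,"dx":0,"dy":0,"dz":-0.55,"wx":0,"wy":0,"wz":0},{"claw":40,"dx":0,"dy":0,"dz":-0.6,"wx":0,"wy":0,"wz":0},{"claw":40,"dx":0,"dy":0,"dz":-0.6,"wx":0,"wy":0,"wz":0}]' 60; python3 go.py 0.555 -0.227 0.16 198.1
```

```text
time: 4.0
eef_pos: [0.5044, 0.0785, 0.1646]
tool_rot: [3.14, 0.003, 2.815]
contact_force: [0.6, 0.5, -1.2]
width: 0.0531
finger_force: 64.9
d [-0.584 -1.092  0.018] w [ 2.000e-04  1.100e-03 -2.045e-01]
```

```bash
python3 -m pendant '[{"claw":40,"dx":-0.1,"dy":-0.18,"dz":0,"wx":0,"wy":0,"wz":-0.03},{"claw":40,"dx":-0.18,"dy":-0.34,"dz":0,"wx":0,"wy":0,"wz":-0.06},{"claw":40,"dx":-0.26,"dy":-0.5,"dz":0,"wx":0,"wy":0,"wz":-0.1},{"claw":40,"dx":-0.36,"dy":-0.68,"dz":0,"wx":0,"wy":0,"wz":-0.14},{"claw":40,"dx":-0.45,"dy":-0.84,"dz":0,"wx":0,"wy":0,"wz":-0.18},{"claw":40,"dx":-0.53,"dy":-0.95,"dz":0,"wx":0,"wy":0,"wz":-0.204},{"claw":40,"dx":-0.57,"dy":-1,"dz":0,"wx":0,"wy":0,"wz":-0.204},{"claw":40,"dx":-0.584,"dy":-1,"dz":0,"wx":0,"wy":0,"wz":-0.204},{"claw":40,"dx":-0.584,"dy":-1,"dz":0,"wx":0,"wy":0,"wz":-0.204},{"claw":40,"dx":-0.584,"dy":-1,"dz":0,"wx":0,"wy":0,"wz":-0.204}]';python3 go.py 0.555 -0.227 0.16 198.1;  python3 - <<'E'
from h import *
snap('side','side2');snap('top','top2')
def c(n,x,y,w,h,s): return cv2.resize(cv2.imread(f'pics/{n}2.png')[y:y+h,x:x+w],None,fx=s,fy=s,interpolation=cv2.INTER_CUBIC)
cv2.imwrite('pics/crop3.png',np.hstack([c('side',330,170,100,130,4),c('top',310,100,100,130,4)]))
E
```

```text
time: 5.0
eef_pos: [0.5617, -0.2038, 0.1623]
tool_rot: [3.141, -0.0, -2.826]
contact_force: [-0.1, -0.4, 0.2]
width: 0.0529
finger_force: 64.9
d [ 0.054 -0.08   0.009] w [ 0.0002 -0.0001  0.    ]
```

View pics/crop3.png

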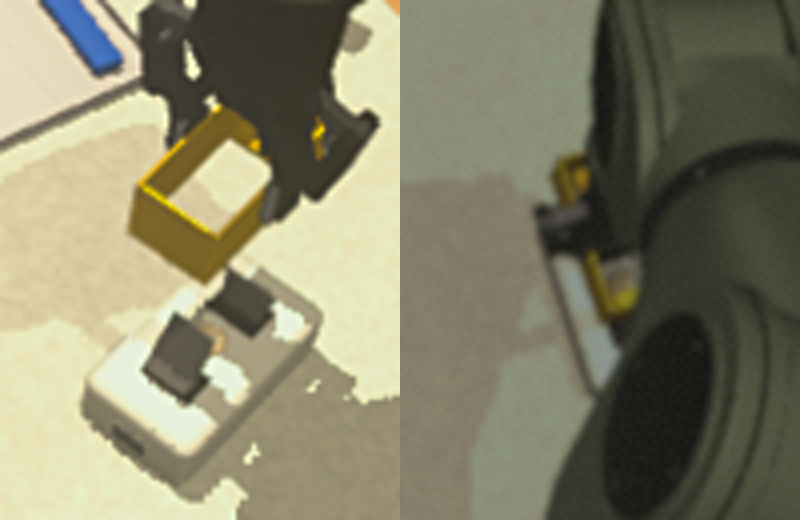

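The side view shows the shade held level and aligned above the base (rim corners side px about (364,217), (384,229)), not yet over centre. I'll check the base centre per view at fixed height, and the held shade against its prediction.

Run:
```python
from fit import *
T,S,S2=load('top0'),load('side0'),load('side2')
bt=c2p([(103,355),(235,325),(298,538),(168,573)],325,143,0,300)
bs=c2p([(625,312),(752,385),(590,572),(460,485)],340,230,400,300)
for f,p in((T,bt),(S,bs)):
    for z in(.036,.045):
        w=onz(f,p,z);print(z,'centre',w.mean(0)[:2].round(4),'sides',np.linalg.norm(w-np.roll(w,-1,0),axis=1).round(3), 'dirs',np.degrees(np.arctan2(*(np.roll(w,-1,0)-w)[:,1::-1].T)).round(1))
st=T,bt
for f,p in((T,c2p([(163,50),(243,78),(187,253),(98,222)],225,157,0,0)),(S,c2p([(498,104),(690,83),(710,153),(512,178)],260,152,400,0))):
    print('shade',onz(f,p,.048).mean(0)[:2].round(4))
s=manip.sense();a=np.radians(198.1)
C=np.array([[np.cos(a),-np.sin(a),0],[np.sin(a),np.cos(a),0],[0,0,1]])
o=s['eef_pos']-[0,0,.0104]
P=np.array([[i*.055,j*.027,k] for k in(0,.045) for i in(1,-1) for j in(1,-1)])@C.T+o
print('pred crop px',((proj(S2,P)-[330,170]+.5)*4-.5).round(0).tolist())
```

```text
0.036 centre [ 0.5549 -0.2292] sides [0.081 0.133 0.079 0.136] dirs [ -76.1 -164.6  106.1   15.9]
0.045 centre [ 0.5528 -0.2277] sides [0.08  0.132 0.079 0.135] dirs [ -76.1 -164.6  106.1   15.9]
0.036 centre [ 0.5519 -0.2273] sides [0.072 0.136 0.074 0.134] dirs [ -66.3 -160.2  111.4   19.2]
0.045 centre [ 0.5474 -0.2314] sides [0.072 0.135 0.073 0.132] dirs [ -66.3 -160.2  111.4   19.2]
shade [0.504  0.0798]
shade [0.5019 0.0774]
pred crop px [[208.0, 284.0], [129.0, 229.0], [323.0, 166.0], [246.0, 115.0], [220.0, 235.0], [138.0, 178.0], [338.0, 115.0], [258.0, 64.0]]
```

```bash
python3 go.py 0.5525 -0.228 0.115 197
```

```text
d [ 0.065 -0.079  0.19 ] w [ 0.     -0.0001  0.0061]
```

```bash
python3 -m pendant '[{"claw":40,"dx":0.065,"dy":-0.079,"dz":0,"wx":0,"wy":0,"wz":0.006},{"claw":40,"dx":0.065,"dy":-0.079,"dz":0.08,"wx":0,"wy":0,"wz":0.006},{"claw":40,"dx":0.065,"dy":-0.079,"dz":0.16,"wx":0,"wy":0,"wz":0.006},{"claw":40,"dx":0.065,"dy":-0.079,"dz":0.19,"wx":0,"wy":0,"wz":0.006},{"claw":40,"dx":0.065,"dy":-0.079,"dz":0.19,"wx":0,"wy":0,"wz":0.006},{"claw":40,"dx":0.065,"dy":-0.079,"dz":0.19,"wx":0,"wy":0,"wz":0.006}]';python3 go.py 0.5525 -0.228 0.055 197;  python3 - <<'E'
from h import *
snap('side','side3')
cv2.imwrite('pics/crop4.png',cv2.resize(cv2.imread('pics/side3.png')[200:300,330:430],None,fx=6,fy=6,interpolation=cv2.INTER_CUBIC))
E
```

```text
time: 5.7
eef_pos: [0.5529, -0.2287, 0.1158]
tool_rot: [-3.141, 0.001, -2.845]
contact_force: [-0.2, -0.3, -0.8]
width: 0.0534
finger_force: 65.0
d [0.001 0.003 0.243] w [-0.0002  0.0002 -0.0002]
```

View pics/crop4.png

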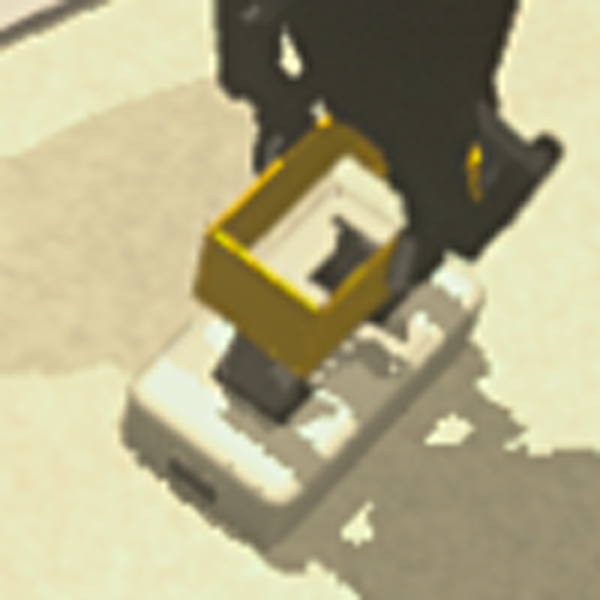

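Run:
```python
from h import *
S=load('side3');s=manip.sense()
def pr(P,o,yaw):
    P=R.from_euler('z',yaw,degrees=True).apply(np.array(P,float))+o
    return ((proj(S,P)-[330,200]+.5)*6-.5).round(0).tolist()
print('shade rim/bottom',pr([[.055,.027,.045],[.055,-.027,.045],[.055,.027,0],[.055,-.027,0]],s['eef_pos']-[0,0,.0104],197))
for yaw in(197,199,201):
  print(yaw,'barb',pr([[.046,y,h] for h in(.007,.01) for y in(-.015,.015)],[.5527,-.2277,.045],yaw),
  'base bot',pr([[.07,0.04,-.045],[.07,-.04,-.045],[.07,.04,0],[.07,-.04,0],[-.07,.04,0]],[.5527,-.2277,.045],yaw))
```

```text
shade rim/bottom [[328.0, 309.0], [209.0, 222.0], [309.0, 376.0], [195.0, 291.0]]
197 barb [[215.0, 370.0], [276.0, 416.0], [216.0, 366.0], [277.0, 412.0]] base bot [[269.0, 561.0], [114.0, 439.0], [286.0, 504.0], [125.0, 380.0], [501.0, 282.0]]
199 barb [[218.0, 373.0], [280.0, 418.0], [219.0, 369.0], [281.0, 414.0]] base bot [[277.0, 563.0], [116.0, 445.0], [293.0, 506.0], [127.0, 386.0], [498.0, 277.0]]
201 barb [[220.0, 377.0], [284.0, 419.0], [221.0, 373.0], [285.0, 415.0]] base bot [[284.0, 564.0], [119.0, 451.0], [300.0, 507.0], [130.0, 392.0], [494.0, 271.0]]
```

Measured hook barb (215,375),(280,422) and shade corners match the predictions within about 2 mm, so I press down slowly.

```bash
python3 -m pendant '[{"claw":40,"dx":0,"dy":0.002,"dz":0.05,"wx":0,"wy":0,"wz":-0.004},{"claw":40,"dx":0,"dy":0.002,"dz":0.1,"wx":0,"wy":0,"wz":-0.004},{"claw":40,"dx":0,"dy":0.002,"dz":0.13,"wx":0,"wy":0,"wz":-0.004},{"claw":40,"dx":0,"dy":0.002,"dz":0.15,"wx":0,"wy":0,"wz":-0.004},{"claw":40,"dx":0,"dy":0.002,"dz":0.17,"wx":0,"wy":0,"wz":-0.004},{"claw":40,"dx":0,"dy":0.002,"dz":0.185,"wx":0,"wy":0,"wz":-0.004},{"claw":40,"dx":0,"dy":0.002,"dz":0.2,"wx":0,"wy":0,"wz":-0.004}]'
python3 -m pendant '[{"claw":40,"dx":0,"dy":0,"dz":0.01,"wx":0,"wy":0,"wz":0},{"claw":40,"dx":0,"dy":0,"dz":0.02,"wx":0,"wy":0,"wz":0},{"claw":40,"dx":0,"dy":0,"dz":0.03,"wx":0,"wy":0,"wz":0},{"claw":40,"dx":0,"dy":0,"dz":0.04,"wx":0,"wy":0,"wz":0},{"claw":40,"dx":0,"dy":0,"dz":0.04,"wx":0,"wy":0,"wz":0}]'
```

```text
time: 6.45
eef_pos: [0.5527, -0.2286, 0.0652]
tool_rot: [-3.141, 0.001, -2.833]
contact_force: [0.8, 0.3, 1.3]
width: 0.0533
finger_force: 65.2
time: 6.95
eef_pos: [0.5522, -0.2285, 0.0555]
tool_rot: [-3.141, -0.0, -2.833]
contact_force: [-4.5, 0.6, 11.3]
width: 0.0532
finger_force: 67.2
```

```bash
python3 -m pendant '[{"claw":40,"dx":0,"dy":0,"dz":0.006,"wx":0,"wy":0,"wz":0},{"claw":40,"dx":0,"dy":0,"dz":0.012,"wx":0,"wy":0,"wz":0},{"claw":40,"dx":0,"dy":0,"dz":0.012,"wx":0,"wy":0,"wz":0}]'
```

```text
time: 7.25
eef_pos: [0.5522, -0.2286, 0.0554]
tool_rot: [-3.14, 0.0, -2.834]
contact_force: [-22.3, 5.8, 68.8]
width: 0.0531
finger_force: 73.9
```

```bash
python3 -m pendant '[{"claw":40,"dx":0,"dy":0,"dz":-0.014,"wx":0,"wy":0,"wz":0},{"claw":40,"dx":0,"dy":0,"dz":-0.022,"wx":0,"wy":0,"wz":0},{"claw":40,"dx":0,"dy":0,"dz":-0.026,"wx":0,"wy":0,"wz":0},{"claw":40,"dx":0,"dy":0,"dz":-0.026,"wx":0,"wy":0,"wz":0}]'
python3 -m pendant '[{"claw":40,"dx":0,"dy":0,"dz":0.013,"wx":0,"wy":0,"wz":0},{"claw":40,"dx":0,"dy":0,"dz":0.013,"wx":0,"wy":0,"wz":0},{"claw":40,"dx":0,"dy":0,"dz":0.013,"wx":0,"wy":0,"wz":0}]'
```

```text
time: 7.65
eef_pos: [0.5522, -0.2285, 0.0583]
tool_rot: [3.141, -0.0, -2.833]
contact_force: [-0.2, -0.0, -0.8]
width: 0.0531
finger_force: 65.4
time: 7.95
eef_pos: [0.5524, -0.2285, 0.0555]
tool_rot: [-3.141, 0.0, -2.833]
contact_force: [-2.8, -0.1, 10.0]
width: 0.0533
finger_force: 67.3
```

```bash
python3 -m pendant '[{"claw":40,"dx":0,"dy":0,"dz":-0.012,"wx":0,"wy":0,"wz":0},{"claw":40,"dx":0,"dy":0,"dz":-0.02,"wx":0,"wy":0,"wz":0},{"claw":40,"dx":0,"dy":0,"dz":-0.02,"wx":0,"wy":0,"wz":0}]'
python3 - <<'E'
from h import *
snap('side','side4')
cv2.imwrite('pics/crop5.png',cv2.resize(cv2.imread('pics/side4.png')[200:300,330:430],None,fx=6,fy=6,interpolation=cv2.INTER_CUBIC))
S=load('side4');s=manip.sense();print(s['eef_pos'],s['contact_force'])
for z in(.045,.055):
    P=R.from_euler('z',197.7,degrees=True).apply([[.055,.027,.045],[.055,-.027,.045],[.055,.027,0],[.055,-.027,0]])+[*s['eef_pos'][:2],z]
    print(z,((proj(S,P)-[330,200]+.5)*6-.5).round(0).tolist())
E
```

```text
time: 8.25
eef_pos: [0.5516, -0.2284, 0.0588]
tool_rot: [3.14, -0.002, -2.833]
contact_force: [3.8, -2.0, -24.8]
width: 0.0533
finger_force: 75.5
[ 0.55157909 -0.22844588  0.0587519 ] [  3.1072067   -1.77291749 -23.55964458]
0.045 [[301.0, 400.0], [187.0, 317.0], [284.0, 462.0], [174.0, 380.0]]
0.055 [[305.0, 386.0], [190.0, 302.0], [288.0, 449.0], [177.0, 366.0]]
```

View pics/crop5.png

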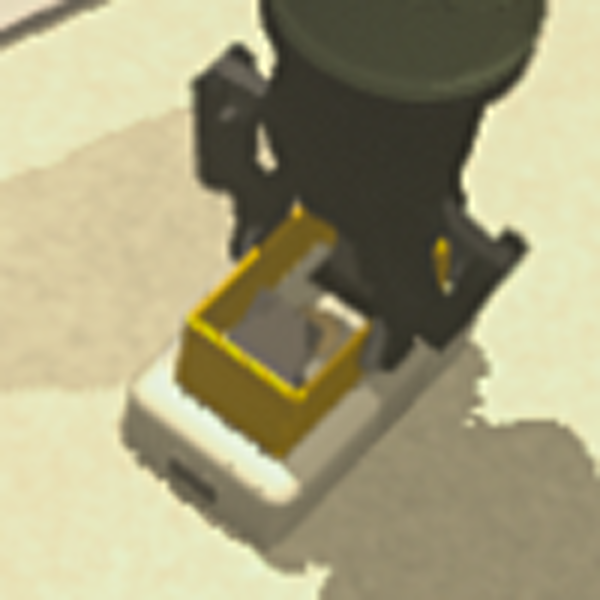

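A pull of 25 N at 3.3 mm of lift is held by the barbs, and the shade shows down on the base (bottom corners (177,380),(280,457)), so it is clipped. I press it back flush, then release.

```bash
python3 -m pendant '[{"claw":40,"dx":0,"dy":0,"dz":0.02,"wx":0,"wy":0,"wz":0},{"claw":40,"dx":0,"dy":0,"dz":0.022,"wx":0,"wy":0,"wz":0},{"claw":40,"dx":0,"dy":0,"dz":0.02,"wx":0,"wy":0,"wz":0},{"claw":85,"dx":0,"dy":0,"dz":0.02,"wx":0,"wy":0,"wz":0},{"claw":85,"dx":0,"dy":0,"dz":0.02,"wx":0,"wy":0,"wz":0},{"claw":85,"dx":0,"dy":0,"dz":0.02,"wx":0,"wy":0,"wz":0},{"claw":85,"dx":0,"dy":0,"dz":0.02,"wx":0,"wy":0,"wz":0},{"claw":85,"dx":0,"dy":0,"dz":0.02,"wx":0,"wy":0,"wz":0}]'
python3 -m pendant '[{"claw":85,"dx":0,"dy":0,"dz":-0.06,"wx":0,"wy":0,"wz":0},{"claw":85,"dx":0,"dy":0,"dz":-0.2,"wx":0,"wy":0,"wz":0},{"claw":85,"dx":0,"dy":0,"dz":-0.4,"wx":0,"wy":0,"wz":0},{"claw":85,"dx":0,"dy":0,"dz":-0.6,"wx":0,"wy":0,"wz":0},{"claw":85,"dx":0,"dy":0,"dz":-0.6,"wx":0,"wy":0,"wz":0},{"claw":85,"dx":0,"dy":0,"dz":-0.6,"wx":0,"wy":0,"wz":0}]'
python3 - <<'E'
from h import *
snap('side','side5')
cv2.imwrite('pics/crop6.png',cv2.resize(cv2.imread('pics/side5.png')[200:300,330:430],None,fx=6,fy=6,interpolation=cv2.INTER_CUBIC))
E
```

```text
time: 9.1
eef_pos: [0.5524, -0.2285, 0.0553]
tool_rot: [-3.141, -0.0, -2.833]
contact_force: [0.5, 0.6, -0.0]
width: 0.0851
finger_force: 0.0
time: 9.7
eef_pos: [0.5526, -0.2286, 0.2071]
tool_rot: [-3.14, 0.002, -2.833]
contact_force: [0.4, 0.5, -0.1]
width: 0.0853
finger_force: 0.0
```

View pics/crop6.png

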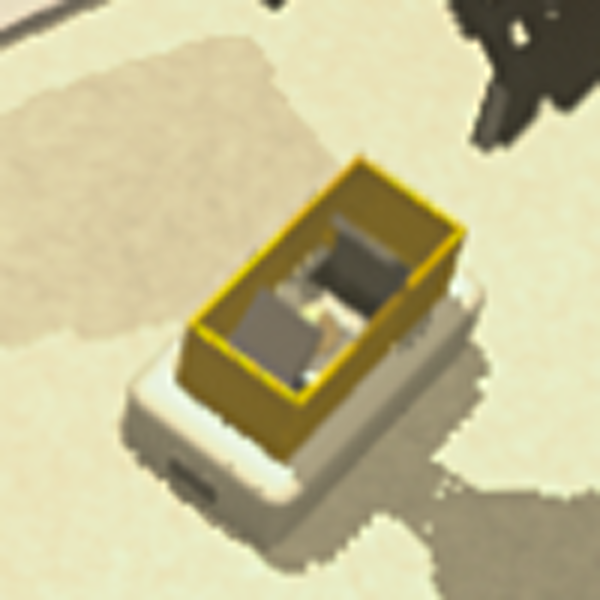

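The shade sits free on the base, hooks inside, rim corners (192,325),(298,402),(463,232),(360,158). A quick tilt check before handing in.

Run:
```python
from fit import *
S=load('side5')
ob=c2p([(298,402),(192,325),(360,158),(463,232)],330,200,0,0,6)
B=np.array([[.055,.027,.045],[.055,-.027,.045],[-.055,-.027,.045],[-.055,.027,.045]])
def f(v,p): return (proj(S,R.from_euler('zy',[v[2],p]).apply(B)+[v[0],v[1],.045])-ob).ravel()
for p in np.radians([-6,-3,0,3,6]):
    r=least_squares(f,[.552,-.2285,3.45],args=(p,)); print(np.degrees(p).round(),r.x.round(4),'rms px',np.sqrt(np.mean(r.fun**2)).round(2))
```

```text
-6.0 [ 0.5536 -0.2308  3.4285] rms px 1.46
-3.0 [ 0.5512 -0.2309  3.4401] rms px 1.11
0.0 [ 0.5488 -0.231   3.4507] rms px 0.79
3.0 [ 0.5465 -0.231   3.4605] rms px 0.62
6.0 [ 0.5442 -0.231   3.4695] rms px 0.8
```

Tilt of 0° or 6° is not clearly told apart from one view; I'll move the arm aside to uncover the top camera.

```bash
python3 -m pendant '[{"claw":85,"dx":0,"dy":0.95,"dz":-0.1,"wx":0,"wy":0,"wz":0},{"claw":85,"dx":0,"dy":0.95,"dz":-0.1,"wx":0,"wy":0,"wz":0},{"claw":85,"dx":0,"dy":0.95,"dz":-0.1,"wx":0,"wy":0,"wz":0},{"claw":85,"dx":0,"dy":0.95,"dz":-0.1,"wx":0,"wy":0,"wz":0},{"claw":85,"dx":0,"dy":0.95,"dz":-0.1,"wx":0,"wy":0,"wz":0},{"claw":85,"dx":0,"dy":0.95,"dz":-0.1,"wx":0,"wy":0,"wz":0},{"claw":85,"dx":0,"dy":0.95,"dz":-0.1,"wx":0,"wy":0,"wz":0},{"claw":85,"dx":0,"dy":0.95,"dz":-0.1,"wx":0,"wy":0,"wz":0}]'
python3 - <<'E'
from h import *
snap('side','side6');snap('top','top6')
c=lambda n,x,y:cv2.resize(cv2.imread(f'pics/{n}6.png')[y:y+60,x:x+50],None,fx=8,fy=8,interpolation=cv2.INTER_CUBIC)
cv2.imwrite('pics/crop7.png',np.hstack([c('side',358,222),c('top',340,143)]))
E
```

```text
time: 10.55
eef_pos: [0.4803, -0.0031, 0.2298]
tool_rot: [-3.141, -0.001, -2.834]
contact_force: [-1.1, -0.3, 0.2]
width: 0.085
finger_force: 0.0
```

View pics/crop7.png

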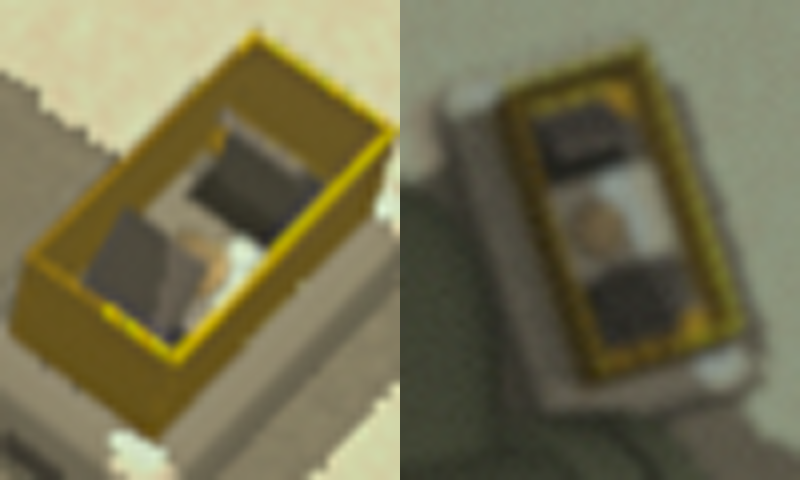

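Run:
```python
from fit import *
S,T=load('side6'),load('top6')
so=c2p([(176,362),(24,256),(254,33),(397,130)],358,222,0,0,8)
to=c2p([(590,380),(740,328),(645,45),(503,85)],340,143,400,0,8)
B=np.array([[.055,.027,.045],[.055,-.027,.045],[-.055,-.027,.045],[-.055,.027,.045]])
def f(v,p):
    P=R.from_euler('zyx',[v[2],p,0]).apply(B)+[v[0],v[1],.045+abs(.055*np.sin(p))]
    return np.r_[(proj(S,P+[v[3],v[4],0])-so).ravel(),(proj(T,P)-to).ravel(),np.array(v[3:])/.002*.5]
for p in np.radians([-6,-3,0,3,6]):
    r=least_squares(f,[.552,-.2285,3.45,0,0],args=(p,)); print(np.degrees(p).round(),r.x.round(4),'cost',r.cost.round(2))
    if p==0: print(r.fun.round(1))
```

```text
-6.0 [ 0.555  -0.2264  3.4391 -0.0039 -0.006 ] cost 739.85
-3.0 [ 5.5350e-01 -2.2670e-01  3.4447e+00 -3.4000e-03 -4.6000e-03] cost 731.28
0.0 [ 5.5200e-01 -2.2700e-01  3.4497e+00 -2.8000e-03 -3.2000e-03] cost 724.62
[ -0.3   0.5  -0.2  -0.2  -0.   -0.9   0.7  -0.2  19.   -5.8 -17.9   6.1
 -18.1   5.2  17.6  -5.1  -0.7  -0.8]
3.0 [ 0.5489 -0.2266  3.4546 -0.0035 -0.0048] cost 724.29
6.0 [ 0.5459 -0.2263  3.4591 -0.0042 -0.0063] cost 726.17
```

Run:
```python
from fit import *
S,T=load('side6'),load('top6')
so=c2p([(176,362),(24,256),(254,33),(397,130)],358,222,0,0,8)
to=c2p([(740,328),(590,380),(503,85),(645,45)],340,143,400,0,8)
B=np.array([[.055,.027,.045],[.055,-.027,.045],[-.055,-.027,.045],[-.055,.027,.045]])
def f(v,p):
    P=R.from_euler('zyx',[v[2],p,0]).apply(B)+[v[0],v[1],.045+abs(.055*np.sin(p))]
    return np.r_[(proj(S,P+[v[3],v[4],0])-so).ravel(),(proj(T,P)-to).ravel(),np.array(v[3:])/.002*.5]
for p in np.radians([-6,-3,0,3,6]):
    r=least_squares(f,[.552,-.2285,3.45,0,0],args=(p,)); print(np.degrees(p).round(),r.x.round(4),'cost',r.cost.round(2))
```

```text
-6.0 [ 0.5549 -0.2264  3.4413 -0.0038 -0.006 ] cost 9.97
-3.0 [ 5.5330e-01 -2.2660e-01  3.4441e+00 -3.3000e-03 -4.7000e-03] cost 5.02
0.0 [ 5.5180e-01 -2.2690e-01  3.4465e+00 -2.7000e-03 -3.3000e-03] cost 2.26
3.0 [ 5.4880e-01 -2.2660e-01  3.4487e+00 -3.4000e-03 -4.8000e-03] cost 3.28
6.0 [ 0.5458 -0.2263  3.4505 -0.0041 -0.0063] cost 6.82
```

Level gives the best fit. The top-view centre (0.552, -0.227) is within 1 mm of the measured base centre, and the side-view bias matches the one seen before. Handing in.

```bash
python3 -c "
from bench import manip
print(manip.job_done())"
```

```text
the job is handed in; nothing more can be done
None
```

I clipped the yellow shade onto the night-light and let go. It held against a 25 N pull, and the camera fit has it level and within about 1 mm of the base's centre. The green shade was not touched, and I handed the job in at about 10.7 s; no verdict was returned.

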